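# Trap an angle offcut on the T-slot plate and lock the stop with a quarter-turn clamp bolt

### The arm

A 6-joint arm with a two-finger parallel gripper is mounted at the origin on the work surface; the furniture and walls round the work are solid. World frame = base frame: x ahead of the robot, y to its left, z up, the work surface at z = 0. Lengths are in m, angles in rad, forces in N, time in s.
With the tool pointing down it reaches from about 0.35 to 0.975 m from the base axis. Payload 7.1 kg.
Tool frame: the origin (TCP) lies at the very end of the fingers, on their centre line; the grasp point (between the pads) lies ctrl.grip_depth behind it (ctrl.grip_depth is the distance from the TCP to the grasp point, in m); y points along the fingers, x is the direction in which the jaws open and shut, and the axes are right-handed (so a half turn about y gives the same grasp; the last joint's range is limited). The gripper opens to 88 mm and grips with 3 to 60 N. Pads are 20 mm wide; open, the fingers measure 115 mm over their backs; the gripper's body (75 mm by 178 mm) begins 61 mm behind the grasp point.
Start: joints at [-0.019, 0.423, 1.63, -0, 1.089, -0.019], TCP at [0.625, 0, 0.223] pointing down, gripper open.
Joint ranges: [-3, 3], [-0.9, 2.11], [0.09, 2.58], [-1.31, 4.45], [0.11, 2.69], [-2.54, 2.54]. Speed limits (rad/s): [2.39, 2.39, 3.01, 3.14, 3.14, 3.14].

### API

Orientations are given as a unit quaternion [x, y, z, w].
In Python, from station import ctrl gives the robot as it stands.
- The arm moves only by the tool arm_command, never from a script. Its arguments are lists of equal length, an entry for each row: "delta_pos": the shift along the tool's x, y, z in mm, a list of three; "delta_rot": the turn, a rotation vector about the tool's x, y, z in rad, a list of three. A call has 1 to 20 rows; each row is the pose to reach, as a shift and turn from the pose commanded when the call began, along the tool's axes at that moment; what a row does not reach only later rows make up. A row lasts 1/10 s, in which the tool goes at most 50 mm and 8.59 degrees, less where a joint would pass 70% of its speed; a pose out of reach is approached as far as the arm can. A call with a gripper value outside its range is refused whole. "jaw" is the closure, from 0 (fully open) to 1 (shut), set as the call begins (left out, the last holds). The fingers move at their own pace and stop on an object; "newtons" is the grip in N (left out, the last holds). Time passes only in rows, so rows that repeat a pose let the fingers close. It gives the time, the measured TCP pose, the force and the opening at its end, in the units of the state.
- ctrl.get_obs(): the state, without advancing time (a new reading comes with each control period).
- ctrl.get_image(name): name is "scene" or "side" or "wrist"; returns the picture (384x512x3 uint8, red, green, blue); there is no depth.
- ctrl.get_calibration(name): a dict with "vertical_fov" (degrees; the focal length in pixels is half the picture's height over the tangent of half this angle, whatever the lens; pixels are square), "cx", "cy" (the principal point, pixels), "dist" ([k1, k2, p1, p2, k3] as OpenCV has them; the pictures are not rectified), "world_to_cam" (4x4, takes a point from world to camera coordinates). Camera axes: x right, y down, z forward; pixel columns grow to the right and rows downward; lengths in m; the calibration is good to about 2 mm. A picture is of the moment at which its call begins: read the wrist's pose just before it. get_calibration takes no time and is no camera call; for the wrist camera it gives the pose at the moment of the call.
- ctrl.hand_in(): hands the job in, once; it reports no verdict.
The state is a dict: "time": time; "qpos": joint angles; "joint_vel": joint speeds; "effort": joint torques, N m; "tool_pos": TCP position; "ee_rot": TCP orientation; "force": force on the tool from outside, world axes, zero at the start; "ft_torque": the same for the moment, N m; "opening": finger opening in m.
Only numpy, scipy, OpenCV 4.12 (cv2) and the standard library are available. Lean on these libraries where they do the work, as an engineer would, in place of code of your own. Each camera call takes 0.05 s, during which the arm holds its last target.

### The job

Set up the angle offcut for tack welding: push the slotted stop bar along the T-slot plate until the offcut is nipped tight between the bar and the fence. Then fetch the clamp bolt from the wooden rack, put its head lengthwise down through the slots of bar and plate, press it down against its spring, give it a quarter turn so that its head lies squarely across under the slot, and let go so that the spring holds it up there. Leave the grease tin, the spanner and the tape measure where they lie.

Things in the scene. Friction and masses are not known exactly. Their poses are not given: they have to be found in the camera images.
- slot_plate: Fixed cast-iron T-slot plate, 280 (x) x 204 (y, with low side ledges) x 40 mm high; origin at the centre of its underside, z up. Three T-slots run along its x at y = -56, 0, +56 mm, each 18 mm wide between lips 12 mm thick (z 28 to 40); under the lips a channel 44 mm wide (z 10 to 28).
- fence_face (a point): Centre of the inner face of the fixed dark fence (20 x 150 x 30 mm high) across the plate's +x end, at plate (120, 0, 55) mm; the face looks to plate -x. The fence's top is 70 mm above the table, its two screw heads 77 mm.
- stop_bar: Loose flat steel stop bar, 120 (x) x 50 (y) x 14 mm, 0.3 to 0.65 kg, on the plate over the middle slot, its +x end towards the fence. Origin at the centre of its underside (plate z = 40 mm). Tenons under its ends ride in the slot (about 1 mm play a side). Through it runs a slot 18 mm wide, 68 mm long (x -34 to +34). Push its -x end or grip its 50 mm. Offcut nipped: origin at plate x = +20 mm.
- angle_cut: Loose rusty angle-iron offcut, the work-piece: L section 40 (x) x 115 (y) x 40 mm high, 5 mm thick, 0.3 kg, lying across the plate a few mm short of the fence, slightly askew. Origin under the centre of its flat leg; the upright leg, on its -x side, faces the fence (yaw half a turn from the plate's). The bar meets the edge of the flat leg. Nipped: origin at plate x = +100 mm.
- clamp_bolt: Loose dark clamp bolt, 0.23 kg, 92 mm tall, upright, the same after half a turn. Origin under the centre of its head, z up. Head z 0 to 9 mm, 34 mm long along x, 13 mm wide; shank 12 mm thick. Put down in the bar, its collar lands with the origin at plate z = 23 mm; press it below 19 (14 is good, floor at 10), turn a quarter turn either way, let go: the spring lifts the head under the lips, origin at 19.
- bolt_wing (a point): Centre of the clamp bolt's flat wing grip, 75 mm above the bolt's origin: 46 mm long along the bolt's x (parallel to the head), 12 mm thick along its y, 34 mm high (58 to 92 mm above the origin). Grip it across the 12 mm. Right under it is a hub 22 mm across.
- bolt_collar (a joint): How far (m, 0 to 0.0125) the bolt's sprung collar is pushed up the shank; collar 34 mm across, underside 31 and top 39 mm above the bolt's origin at 0. Spring: 4 N at the start and 0.8 N more per mm. About 0.004 when locked.
- bolt_rack: Fixed wooden rack, 62 (x) x 140 (y) x 45 mm high, with three upright slots, 45 mm long along x and 21 mm wide, at y = -45, 0, +45 mm. Origin at the centre of its underside. The clamp bolt hangs by its collar in the middle slot, head and wing along the rack's x, bolt origin 14 mm above the table; the other slots are empty.
- grease_tin: Bystander: loose grease tin, 67 mm across, 60 mm high, origin at the centre of its underside.
- spanner_19: Bystander: loose bright open-ended and ring spanner lying flat, 227 mm long along its y, 40 mm wide, 12 mm high, origin at the centre of its underside.
- tape_measure: Bystander: loose tape measure standing on edge, 34 x 92 x 65 mm high, origin at the centre of its underside.
Things that resemble listed ones, but are neither listed nor needed, are in the scene too. What is shaped like the clamp_bolt but red is not meant.

How it is judged:
On the way, in this order (a step that is already met when the one before it is completed fails the run):
1. the stop bar is pushed home: the offcut is nipped between bar and fence (x of stop_bar in the frame of slot_plate above 0.0165 m and z of each of stop_bar, angle_cut in the frame of slot_plate below 0.043 m and x of angle_cut in the frame of slot_plate above 0.0965 m and y of angle_cut in the frame of slot_plate between -0.04 and 0.04 m and angle between the x axis of angle_cut and the x axis of slot_plate, either way round below 0.08 rad and angle between angle_cut's own z axis and vertical below 0.08 rad), for 0.2 s.
2. the bolt's head is down through both slots, below the lips of the plate (all of step 1 and y of clamp_bolt in the frame of slot_plate between -0.006 and 0.006 m and x of clamp_bolt in the frame of stop_bar between -0.03 and 0.03 m and z of clamp_bolt in the frame of slot_plate below 0.0205 m), for 0.1 s.
At the end, for the whole second after the job is handed in: Offcut flat and square against the fence and the stop bar up against it (each within 3.5 mm); clamp bolt upright in the bar's slot, its head under the plate's lips, within 20 degrees of square across, drawn up by its spring (origin at plate z 16.5 to 20.8 mm); all at rest (all of step 1 and y of clamp_bolt in the frame of slot_plate between -0.006 and 0.006 m and x of clamp_bolt in the frame of stop_bar between -0.03 and 0.03 m and z of clamp_bolt in the frame of slot_plate between 0.0165 and 0.0208 m and angle between the x axis of clamp_bolt and the y axis of slot_plate, either way round below 0.35 rad and angle between clamp_bolt's own z axis and vertical below 0.1 rad and linear speed of each of clamp_bolt, stop_bar, angle_cut below 0.02 m/s); the robot touches nothing.
It fails at once if the grease tin is shifted by more than 30 mm (distance of grease_tin from where it was at the start of the episode above 0.03 m).
It fails at once if the spanner is shifted by more than 30 mm (distance of spanner_19 from where it was at the start of the episode above 0.03 m).
It fails at once if the tape measure is shifted by more than 30 mm (distance of tape_measure from where it was at the start of the episode above 0.03 m).
It also fails if it takes over 64 s, if anything falls off the work surface, if the arm or the gripper's body presses on something with over 40 N, if the wrist force passes 120 N, or if a joint passes its speed limit or range.

## Working session

There is one attempt and no reset: what is moved stays moved. The work goes in short steps, Python scripts to look and compute and a tool call to move; the robot and the scene stay as the last step left them, time stands still between calls to the robot, and variables do not carry over. Pictures are saved under pics/ and viewed, and the job is handed in when it is done.

Besides the shell and the picture viewer there is one more tool, called as name(argument=value, ...) on one line, values as JSON. arm_command: Moves the arm, as the interface text tells. Its arguments: {"type":"object","properties":{"delta_pos":{"type":"array","items":{"type":"array","items":{"type":"number"}}},"delta_rot":{"type":"array","items":{"type":"array","items":{"type":"number"}}},"jaw":{"type":"number"},"newtons":{"type":"number"}},"required":["delta_pos","delta_rot"]}

```bash
mkdir -p pics; ls
python3 - <<'E'
from station import ctrl
import cv2
print(ctrl.get_obs(), ctrl.grip_depth)
for n in ["scene","side","wrist"]:
    c=ctrl.get_calibration(n); print(n,c)
    im=ctrl.get_image(n); cv2.imwrite(f"pics/{n}0.png",im[:,:,::-1])
E
```

```text
pics
{'time': 0.0, 'qpos': array([-1.89937481e-02,  4.23823919e-01,  1.63064180e+00,  8.00956696e-06,
        1.08859377e+00, -1.90099387e-02]), 'joint_vel': array([ 9.93364761e-05,  1.89230047e-04, -7.63572340e-04, -2.70775355e-04,
       -3.35704940e-04, -6.28274688e-04]), 'effort': array([ 1.28069914e-03, -5.44622147e+01, -2.73670936e+01,  6.42951974e-02,
        2.27214623e-02, -1.51321510e-04]), 'tool_pos': array([6.24472995e-01, 4.18352960e-05, 2.21931194e-01]), 'ee_rot': array([-7.07094230e-01,  5.14052695e-04,  5.22871134e-04,  7.07118952e-01]), 'force': array([-0.3231478 ,  1.0910036 ,  0.71838337]), 'ft_torque': array([-0.02813872,  0.01701003,  0.0273308 ]), 'opening': 0.08781933507981537} 0.0187
scene {'vertical_fov': 56.697967357204035, 'cx': 253.33506102940174, 'cy': 191.05323187790262, 'dist': array([0.00133399, 0.        , 0.        , 0.        , 0.        ]), 'world_to_cam': array([[ 0.83361993, -0.55192572,  0.02134987, -0.47301874],
       [-0.23811147, -0.39397983, -0.88774029,  0.20415934],
       [ 0.49837812,  0.73495435, -0.45984928,  1.11932768],
       [ 0. 
[... 322 characters left out ...]
 , -0.58110725, -0.80326761,  0.1219712 ],
       [ 0.20590051,  0.77664262, -0.59534126,  1.21113185],
       [ 0.        ,  0.        ,  0.        ,  1.        ]])}
wrist {'vertical_fov': 63.87805937490327, 'cx': 255.71146253334217, 'cy': 191.31829220190218, 'dist': array([-0.05397505,  0.        ,  0.        ,  0.        ,  0.        ]), 'world_to_cam': array([[ 9.99999685e-01,  4.15888244e-04, -6.75628153e-04,
        -6.24990835e-01],
       [ 5.79706027e-04, -9.64421836e-01,  2.64367521e-01,
        -3.33812215e-02],
       [-5.41643200e-04, -2.64367829e-01, -9.64421774e-01,
         3.90056515e-01],
       [ 0.00000000e+00,  0.00000000e+00,  0.00000000e+00,
         1.00000000e+00]])}
```

View pics/scene0.png

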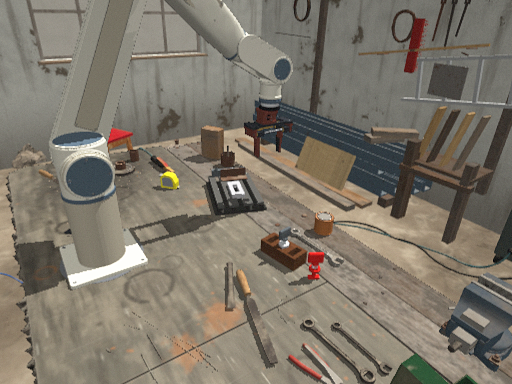

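View pics/side0.png

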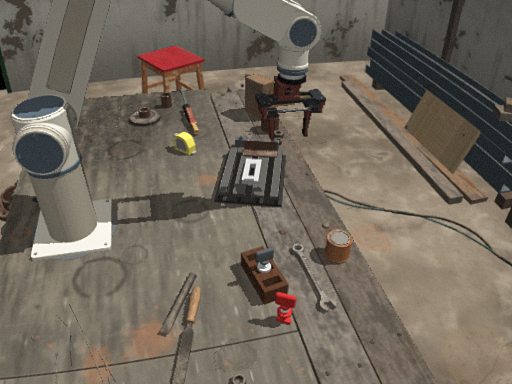

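View pics/wrist0.png

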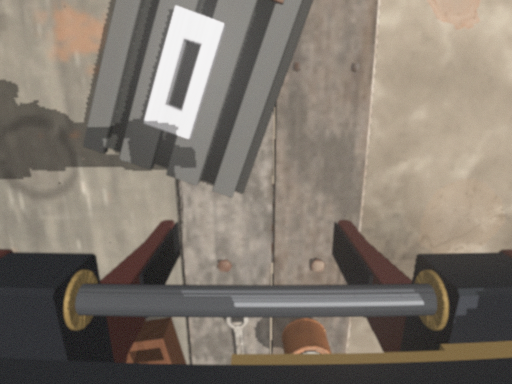

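Side view: the plate is at about (252,172), with the fence at the far end. The rack is at (264,272), holding a dark bolt at (264,258). A red lookalike is at (286,305), the tin at (339,245), the spanner at (315,275) and the tape at (185,143). I'll enlarge it.

Run:
```python
import cv2
s=cv2.imread("pics/side0.png")
cv2.imwrite("pics/c1.png",cv2.resize(s[120:220,200:310],None,fx=7,fy=6,interpolation=cv2.INTER_CUBIC)[:600,:800])
cv2.imwrite("pics/c2.png",cv2.resize(s[235:335,230:360],None,fx=6,fy=6,interpolation=cv2.INTER_CUBIC))
s=cv2.imread("pics/scene0.png")
cv2.imwrite("pics/c3.png",cv2.resize(s[140:220,190:290],None,fx=7,fy=7,interpolation=cv2.INTER_CUBIC))
cv2.imwrite("pics/c4.png",cv2.resize(s[205:285,250:350],None,fx=7,fy=7,interpolation=cv2.INTER_CUBIC))
```

```text
(no output)
```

View pics/c1.png

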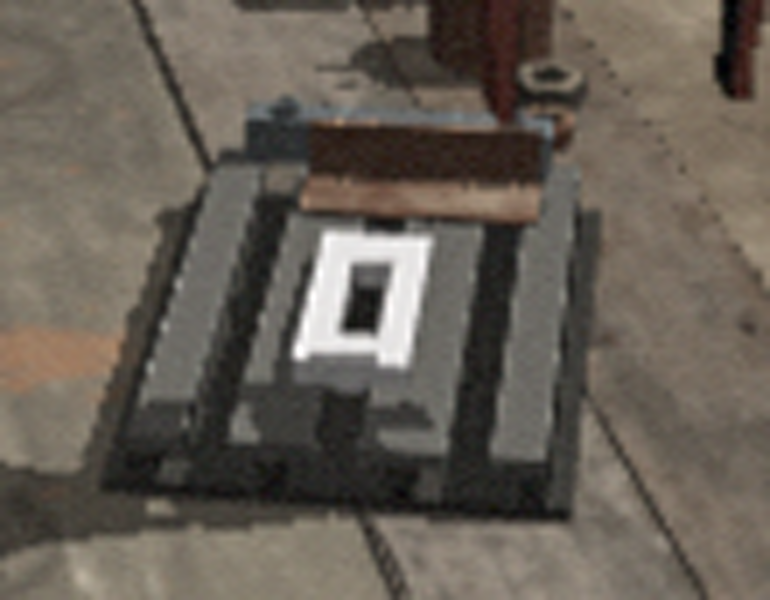

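View pics/c2.png

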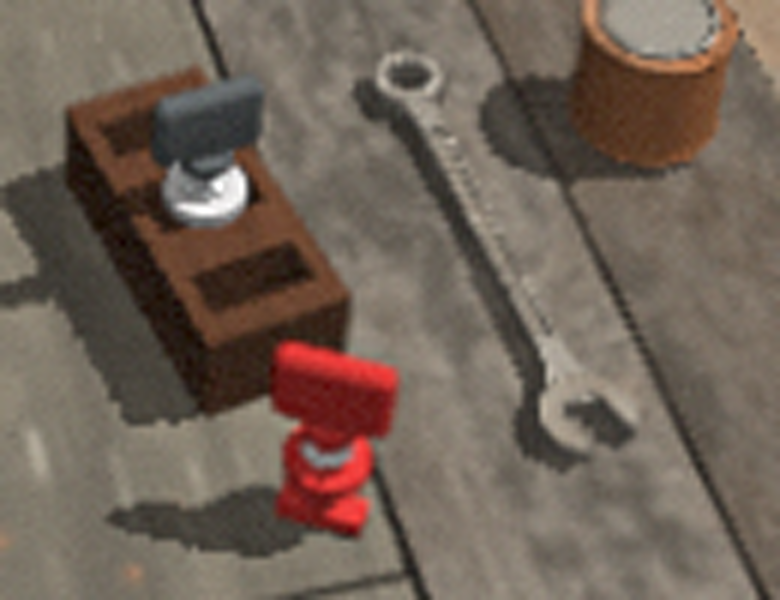

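View pics/c3.png

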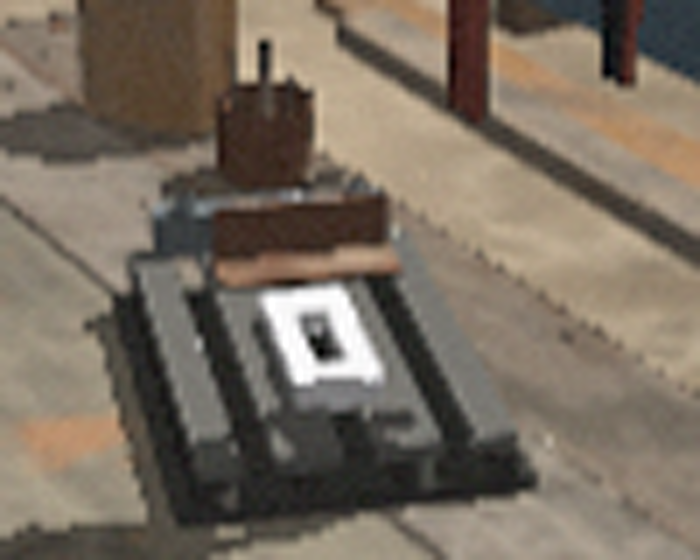

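View pics/c4.png

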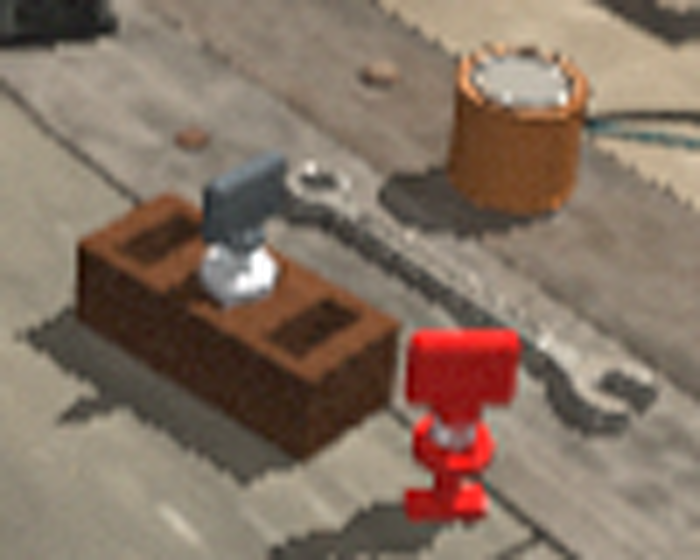

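The dark bolt in the rack's middle slot (side 264,258; scene 284,238) is the one meant. The red one at side (286,305) is the lookalike. Next I'll measure from the wrist view.

```bash
cat > h.py <<'E'
import numpy as np, cv2
from station import ctrl
def K(c):
    f=192/np.tan(np.radians(c["vertical_fov"]/2)); return np.array([[f,0,c["cx"]],[0,f,c["cy"]],[0,0,1]])
def p2w(c,px,z):
    px=np.array(px,float).reshape(-1,1,2)
    u=cv2.undistortPoints(px,K(c),c["dist"]).reshape(-1,2)
    T=c["world_to_cam"];R=T[:3,:3];t=T[:3,3];o=-R.T@t
    d=np.c_[u,np.ones(len(u))]@R
    z=np.broadcast_to(z,len(u))
    return o+d*((z-o[2])/d[:,2])[:,None]
def w2p(c,P):
    T=c["world_to_cam"]
    return cv2.projectPoints(np.array(P,float).reshape(-1,3),cv2.Rodrigues(T[:3,:3])[0],T[:3,3],K(c),c["dist"])[0].reshape(-1,2)
def pose(x,y,yaw,pts):
    c,s=np.cos(yaw),np.sin(yaw);p=np.array(pts,float).reshape(-1,3)
    return np.c_[x+c*p[:,0]-s*p[:,1],y+s*p[:,0]+c*p[:,1],p[:,2]]
E
python3 - <<'E'
import cv2
s=cv2.imread("pics/wrist0.png")
cv2.imwrite("pics/w1.png",cv2.resize(s[0:200,75:320],None,fx=3,fy=3,interpolation=cv2.INTER_CUBIC))
E
```

```text
(no output)
```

View pics/w1.png

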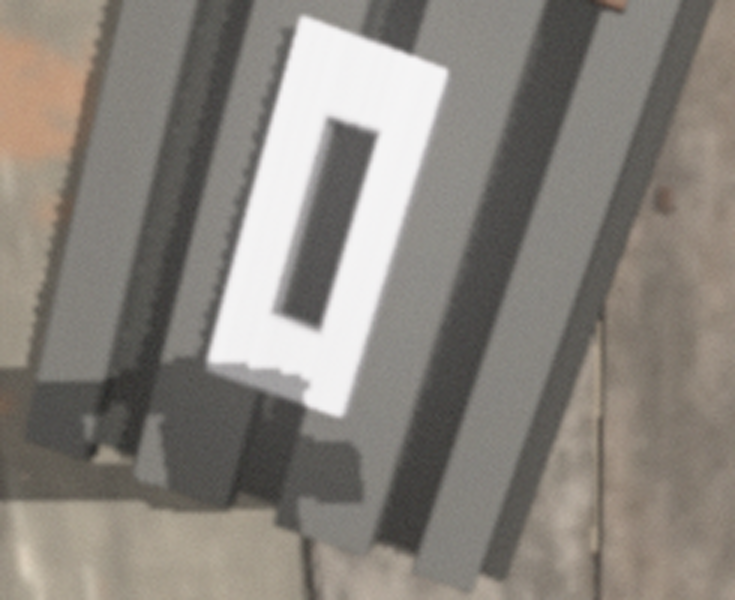

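The wrist crop shows the bar top's corners at (301,15), (448,70), (344,418) and (207,366), and the plate's near edge from (27,440) to (475,588).

Run:
```python
from h import *
c=ctrl.get_calibration("wrist")
f=lambda a:np.array(a,float)/3+[74.67,-0.33]
B=p2w(c,f([(301,15),(448,70),(344,418),(207,366)]),.054)
print("bar",B.round(4),B.mean(0), np.linalg.norm(B-np.roll(B,1,0),axis=1))
d1=B[0]-B[3]+B[1]-B[2]; print("yaw",np.degrees(np.arctan2(d1[1],d1[0])))
S=p2w(c,f([(331,117),(379,131),(320,330),(273,313)]),.054); print("slot",S.mean(0))
Pl=p2w(c,f([(27,440),(475,588)]),.04); e=Pl[1]-Pl[0];print("edge",Pl,np.linalg.norm(e),np.degrees(np.arctan2(e[1],e[0]))+90)
cs=ctrl.get_calibration("side");cc=ctrl.get_calibration("scene")
# wing top ends side crop c2 (x6, off 230,235): wing top left/right
g=lambda a,ox,oy,s:np.array(a,float)/s+[ox-.5+.5/s,oy-.5+.5/s]
print("rack side",p2w(cs,g([(68,112),(198,68),(350,295),(205,350)],230,235,6),.045))
print("rack scene",p2w(cc,g([(80,243),(172,195),(400,330),(310,382)],250,205,7),.045))
print("wingtop side",p2w(cs,g([(160,92),(262,80)],230,235,6),.106))
print("wingtop scene",p2w(cc,g([(205,186),(286,156)],250,205,7),.106))
print("fence/off side", p2w(cs,[(200+300/7,120+205/6),(200+537/7,120+220/6)],.045),p2w(cc,[(190+216/7,140+284/7),(190+400/7,140+270/7)],.045))
```

```text
bar [[0.5463 0.1693 0.054 ]
 [0.5939 0.1521 0.054 ]
 [0.5542 0.0384 0.054 ]
 [0.5065 0.0569 0.054 ]] [0.55024571 0.10417953 0.054     ] [0.11921305 0.05057878 0.12037681 0.05117258]
yaw 70.6215824942008
slot [0.55099575 0.10378854 0.054     ]
edge [[ 0.42960093  0.02959789  0.04      ]
 [ 0.59867957 -0.02857319  0.04      ]] 0.17880564422763792 71.01435245913696
rack side [[ 0.43895462 -0.2400506   0.045     ]
 [ 0.4984344  -0.22691362  0.045     ]
 [ 0.52406877 -0.36250342  0.045     ]
 [ 0.46213909 -0.37592136  0.045     ]]
rack scene [[ 0.43707061 -0.23964971  0.045     ]
 [ 0.4962767  -0.23037959  0.045     ]
 [ 0.51880982 -0.36718717  0.045     ]
 [ 0.46233126 -0.37441462  0.045     ]]
wingtop side [[ 0.46327133 -0.29639366  0.106     ]
 [ 0.50366009 -0.29900852  0.106     ]]
wingtop scene [[ 0.45613991 -0.30364301  0.106     ]
 [ 0.5009128  -0.30356199  0.106     ]]
fence/off side [[0.54469647 0.20883341 0.045     ]
 [0.65110982 0.16953771 0.045     ]] [[0.53652413 0.20598517 0.045     ]
 [0.64342167 0.16509415 0.045     ]]
```

arm_command(delta_pos=[[-35,30,8],[-70,60,16],[-102,90,24],[-102,110,24],[-102,110,24],[-102,110,24]], delta_rot=[[0,0.12,0],[0,0.24,0],[0,0.337,0],[0,0.337,0],[0,0.337,0],[0,0.337,0]], jaw=0.77, newtons=20)

```text
time: 0.75
tool_pos: [0.5237, 0.024, 0.113]
ee_rot: [-0.697, 0.118, -0.119, 0.697]
force: [-0.5, 0.1, -0.6]
opening: 0.0432
```

Run:
```python
from h import *
o=ctrl.get_obs();print(o["tool_pos"],o["force"],o["opening"],o["time"])
c=ctrl.get_calibration("wrist")
im=ctrl.get_image("wrist"); cv2.imwrite("pics/w2.png",im[:,:,::-1])
cv2.imwrite("pics/w2b.png",cv2.resize(im[:,:,::-1],(768,576),interpolation=cv2.INTER_CUBIC))
np.save("cw2.npy",c,allow_pickle=True)
```

```text
[0.52373848 0.0240381  0.11299978] [-0.52633272  0.07614073 -0.6222352 ] 0.04324820310995261 0.75
```

View pics/w2b.png

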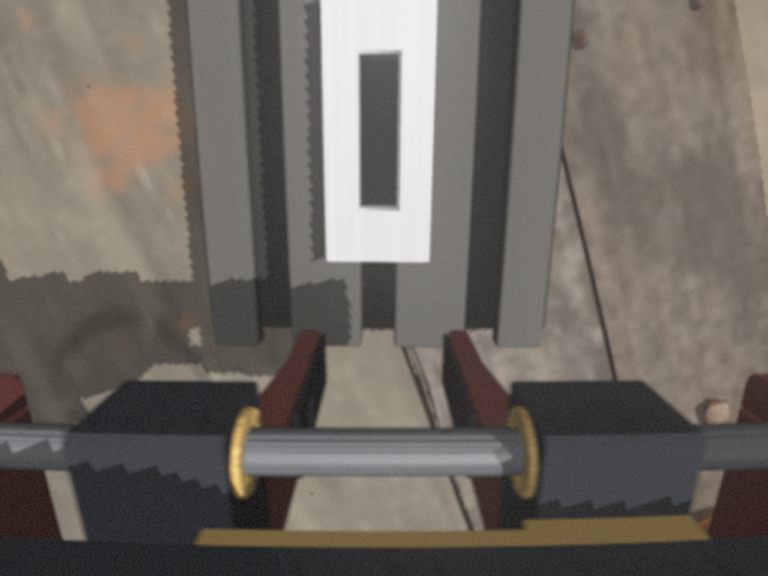

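The bar is now square in the view. Its near corners are at (327,261) and (430,262) in the enlarged picture, and its slot is at (360..400, 52..208).

Run:
```python
from h import *
c=ctrl.get_calibration("wrist")
f=lambda a:(np.array(a,float)+.5)/1.5-.5
B=p2w(c,f([(327,261),(430,262),(322,8),(436,8)]),.054);print(B)
d=B[2]-B[0]+B[3]-B[1];e=B[1]-B[0];print(np.degrees(np.arctan2(d[1],d[0])),np.degrees(np.arctan2(e[1],e[0]))+90,np.linalg.norm(e))
S=p2w(c,f([(359,53),(400,51),(360,208),(399,209)]),.054);print(S.mean(0))
P=p2w(c,f([(215,343),(541,345)]),.04);u=np.array([.3305,.9438,0]);print(P,P@u,B@u,S.mean(0)@u)
```

```text
[[0.50703173 0.0554146  0.054     ]
 [0.55464925 0.03819515 0.054     ]
 [0.54519935 0.16160015 0.054     ]
 [0.59211935 0.14519172 0.054     ]]
70.46514832321206 70.11900073862742 0.05063534258334266
[0.55137212 0.10364035 0.054     ]
[[ 0.42921131  0.03064783  0.04      ]
 [ 0.59889195 -0.03011902  0.04      ]] [0.17077976 0.16950746] [0.21987428 0.21936016 0.3327066  0.33272739] 0.2800442442733216
```

arm_command(delta_pos=[[0,35,0],[0,67,0],[0,67,0],[0,67,5],[0,67,10],[0,67,14],[0,67,18],[0,67,22],[0,67,26],[0,67,30],[0,67,34],[0,67,38],[0,67,41],[0,67,44],[0,67,46],[0,67,46]], delta_rot=[[0,0,0],[0,0,0],[0,0,0],[0,0,0],[0,0,0],[0,0,0],[0,0,0],[0,0,0],[0,0,0],[0,0,0],[0,0,0],[0,0,0],[0,0,0],[0,0,0],[0,0,0],[0,0,0]])

```text
time: 2.4
tool_pos: [0.539, 0.067, 0.0474]
ee_rot: [0.697, -0.118, 0.119, -0.697]
force: [-1.0, -6.0, 5.5]
opening: 0.0202
```

Run:
```python
from h import *
o=ctrl.get_obs();print(o["tool_pos"],o["force"],o["opening"],o["tool_pos"]@[.334,.9426,0])
im=ctrl.get_image("side"); cv2.imwrite("pics/s3.png",cv2.resize(im[120:220,200:310,::-1],None,fx=7,fy=6,interpolation=cv2.INTER_CUBIC))
im=ctrl.get_image("wrist"); cv2.imwrite("pics/w3.png",im[:,:,::-1])
```

```text
[0.53901298 0.06698873 0.04740537] [-1.01706395 -5.98647337  5.50851224] 0.020236035038485933 0.24317391562155566
```

View pics/s3.png

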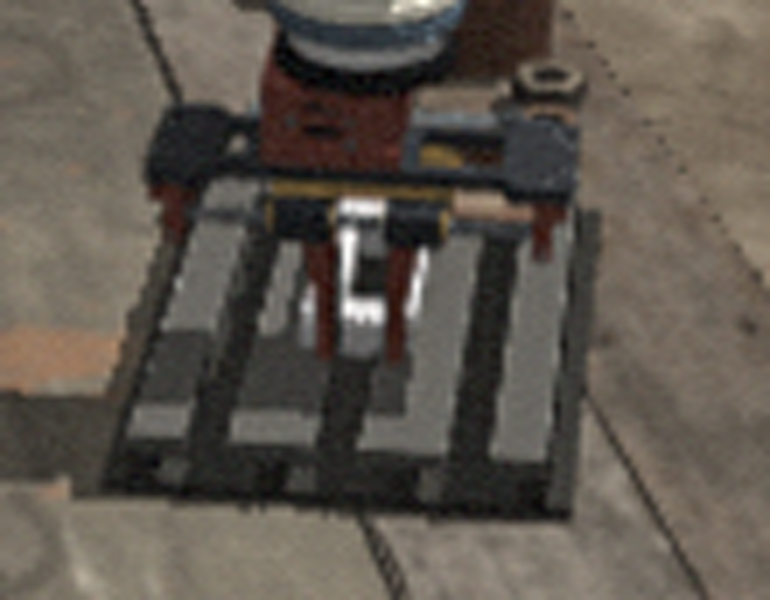

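View pics/w3.png

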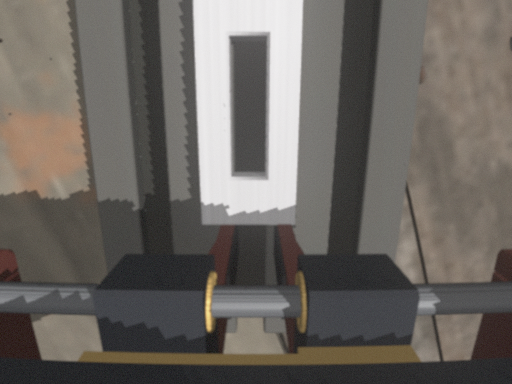

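arm_command(delta_pos=[[0,0,3],[0,0,6],[0,0,9],[0,0,12],[0,0,14],[0,0,16],[0,0,16]], delta_rot=[[0,0,0],[0,0,0],[0,0,0],[0,0,0],[0,0,0],[0,0,0],[0,0,0]])

```text
time: 3.2
tool_pos: [0.5439, 0.0817, 0.0473]
ee_rot: [0.698, -0.118, 0.119, -0.697]
force: [-3.4, -8.9, 6.6]
opening: 0.0202
```

arm_command(delta_pos=[[0,0,1],[0,0,2],[0,0,3],[0,0,3]], delta_rot=[[0,0,0],[0,0,0],[0,0,0],[0,0,0]])

```text
time: 3.6
tool_pos: [0.5444, 0.0832, 0.0473]
ee_rot: [0.698, -0.118, 0.118, -0.696]
force: [-3.4, -17.4, 9.8]
opening: 0.0201
```

arm_command(delta_pos=[[0,0,1],[0,0,2],[0,0,2],[0,0,2]], delta_rot=[[0,0,0],[0,0,0],[0,0,0],[0,0,0]])

```text
time: 4.0
tool_pos: [0.5444, 0.0834, 0.0473]
ee_rot: [0.699, -0.118, 0.118, -0.695]
force: [-3.8, -26.9, 12.7]
opening: 0.0204
```

Run:
```python
from h import *
o=ctrl.get_obs();print(o["tool_pos"],o["force"],o["opening"],o["tool_pos"]@[.334,.9426,0])
```

```text
[0.54440405 0.0833999  0.04730251] [ -3.82156556 -26.85949778  12.70193624] 0.020372068351472015 0.2604436985713018
```

arm_command(delta_pos=[[0,0,-4],[0,0,-15],[0,0,-30],[0,-40,-30],[0,-80,0],[0,-120,20],[0,-130,20],[0,-130,20],[0,-130,20],[0,-130,20]], delta_rot=[[0,0,0],[0,0,0],[0,0,0],[0,0,0],[0,0,0],[0,0,0],[0,0,0],[0,0,0],[0,0,0],[0,0,0]], jaw=0)

```text
time: 5.0
tool_pos: [0.5502, 0.1052, 0.1737]
ee_rot: [0.697, -0.12, 0.118, -0.697]
force: [-0.1, 0.2, -0.6]
opening: 0.0876
```

Run:
```python
from h import *
o=ctrl.get_obs();print(o["tool_pos"],o["force"],o["opening"])
c=ctrl.get_calibration("wrist");np.save("cw4.npy",c,allow_pickle=True)
im=ctrl.get_image("wrist"); cv2.imwrite("pics/w4.png",cv2.resize(im[:,:,::-1],(768,576),interpolation=cv2.INTER_CUBIC))
im=ctrl.get_image("side"); cv2.imwrite("pics/s4.png",cv2.resize(im[120:220,200:310,::-1],None,fx=7,fy=6,interpolation=cv2.INTER_CUBIC))
```

```text
[0.55017366 0.10521733 0.17374874] [-0.14181367  0.24710029 -0.60924162] 0.08755181940563479
```

View pics/w4.png

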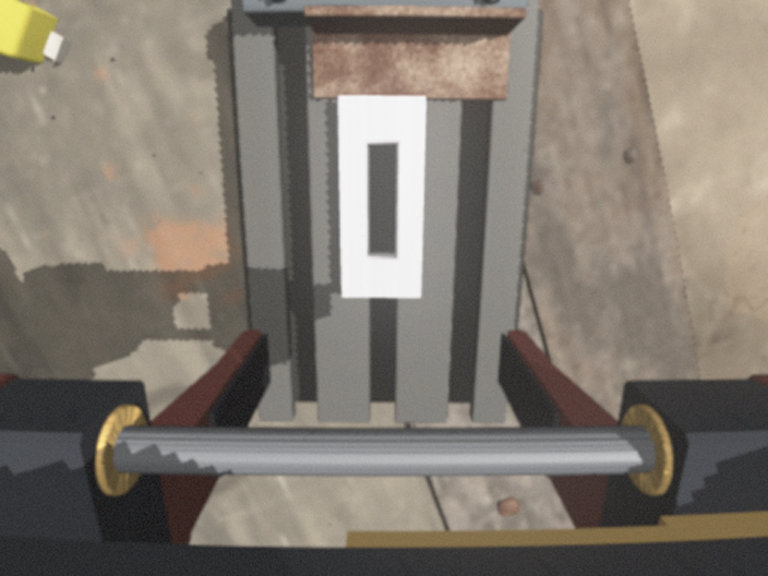

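View pics/s4.png

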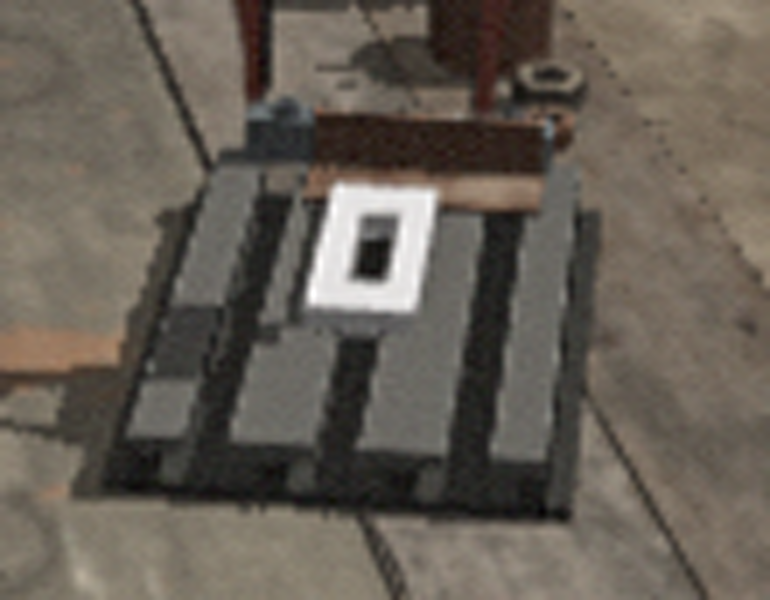

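The wrist view shows the offcut square against the fence (310..510, 10..100). The bar (338..426, 95..298) touches its flat leg.

Run:
```python
from h import *
c=np.load("cw4.npy",allow_pickle=True).item()
f=lambda a:(np.array(a,float)+.5)/1.5-.5
B=p2w(c,f([(338,95),(426,96),(421,298),(341,297)]),.054);S=p2w(c,f([(368,143),(398,142),(397,256),(369,254)]),.054)
for Q in(B,S):
  d=Q[0]-Q[3]+Q[1]-Q[2];print(Q.mean(0),np.degrees(np.arctan2(d[1],d[0])))
P=p2w(c,f([(318,420),(369,420),(397,420),(447,420)]),.04);print(P,P.mean(0))
S2=p2w(c,f([(369,390),(397,390)]),.04);print("plate slot",S2.mean(0))
```

```text
[0.56516309 0.15028059 0.054     ] 70.32232379105618
[0.56628405 0.15067597 0.054     ] 70.66033093200608
[[ 0.46913268  0.01683894  0.04      ]
 [ 0.5041994   0.00472634  0.04      ]
 [ 0.5233931  -0.00196937  0.04      ]
 [ 0.55766156 -0.01404031  0.04      ]] [0.51359669 0.0013889  0.04      ]
plate slot [0.52182297 0.02423459 0.04      ]
```

arm_command(delta_pos=[[1,-10,-40],[2,-20,-85],[3,-26,-130],[4,-26,-175],[5,-26,-220],[6,-26,-265],[7,-26,-310],[8,-26,-355],[8,-26,-400],[8,-26,-442],[8,-26,-442],[8,-26,-442],[8,-26,-442],[8,-26,-442]], delta_rot=[[0,0.1,0],[0,0.2,0],[0,0.3,0],[0,0.42,0],[0,0.54,0],[0,0.66,0],[0,0.78,0],[0,0.9,0],[0,1.0,0],[0,1.054,0],[0,1.054,0],[0,1.054,0],[0,1.054,0],[0,1.054,0]], jaw=0.5)

```text
time: 6.5
tool_pos: [0.4133, -0.3125, 0.2013]
ee_rot: [-0.543, 0.453, -0.452, 0.543]
force: [-1.0, 0.0, -0.5]
opening: 0.0437
```

Run:
```python
from h import *
o=ctrl.get_obs();print(o["tool_pos"],o["ee_rot"],o["force"],o["opening"],o["qpos"],o["time"])
c=ctrl.get_calibration("wrist");np.save("cw5.npy",c,allow_pickle=True)
im=ctrl.get_image("wrist"); cv2.imwrite("pics/w5.png",cv2.resize(im[:,:,::-1],(768,576),interpolation=cv2.INTER_CUBIC))
```

```text
[ 0.41333371 -0.31246928  0.20134914] [-0.54324244  0.45292103 -0.45227989  0.54331676] [-0.9915114   0.02415615 -0.48990144] 0.04374288294551228 [-6.70357305e-01  2.95640502e-01  1.88168098e+00  1.54533297e-04
  9.65175078e-01  7.18743229e-01] 6.5
```

View pics/w5.png

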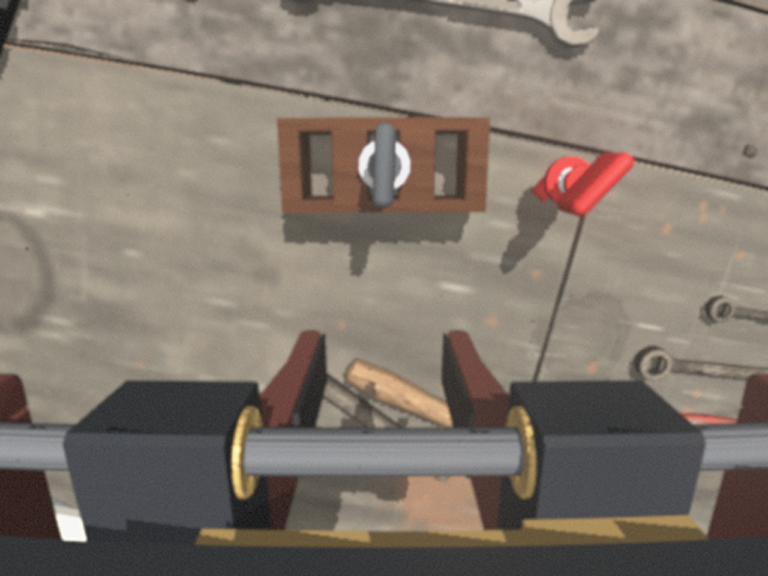

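The dark bolt's wing runs (386,124)–(383,206), in the rack (278..490, 117..213). The red lookalike is at (590,182), well to the right. This confirms the dark one.

Run:
```python
from h import *
from scipy.spatial.transform import Rotation as R
c=np.load("cw5.npy",allow_pickle=True).item()
o=ctrl.get_obs();M=R.from_quat(o["ee_rot"]).as_matrix();print(M.round(3));print("tool x yaw",np.degrees(np.arctan2(M[1,0],M[0,0])))
f=lambda a:(np.array(a,float)+.5)/1.5-.5
Q=p2w(c,f([(386,124),(383,206)]),.105);print("wing",Q,Q.mean(0),np.degrees(np.arctan2(*(Q[0]-Q[1])[[1,0]])))
B=p2w(c,f([(278,118),(490,117),(487,212),(283,213)]),.045);print("rack",B.mean(0))
e=B[1]-B[0]+B[2]-B[3];print(np.degrees(np.arctan2(e[1],e[0]))+90,np.linalg.norm(e)/2)
C=p2w(c,f([(384,165)]),.053);print("collar",C)
t=np.array([B.mean(0)[0],B.mean(0)[1],.074]);print("delta tool rack",1e3*M.T@(t-o["tool_pos"]));
t[:2]=Q.mean(0)[:2];print("wing",1e3*M.T@(t-o["tool_pos"]))
```

```text
[[ 0.181 -0.     0.984]
 [-0.984  0.     0.181]
 [-0.    -1.    -0.   ]]
tool x yaw -79.58941564746391
wing [[ 0.50410253 -0.29805611  0.105     ]
 [ 0.46106995 -0.30433159  0.105     ]] [ 0.48258624 -0.30119385  0.105     ] 8.297011664836498
rack [ 0.48210129 -0.30134735  0.045     ]
10.699313894662623 0.13975669950921504
collar [[ 0.48255507 -0.30093631  0.053     ]]
delta tool rack [  1.48070945 127.4481256   69.5671474 ]
wing [  1.41737041 127.44799735  70.07185016]
```

arm_command(delta_pos=[[1,15,35],[1.5,40,70],[1.5,60,70],[1.5,60,70]], delta_rot=[[0,0,0],[0,0,0],[0,0,0],[0,0,0]])

```text
time: 6.95
tool_pos: [0.4816, -0.3002, 0.139]
ee_rot: [0.544, -0.454, 0.45, -0.543]
force: [-0.0, 0.2, 0.0]
opening: 0.044
```

Run:
```python
from h import *
from scipy.spatial.transform import Rotation as R
o=ctrl.get_obs();M=R.from_quat(o["ee_rot"]).as_matrix()
print(o["tool_pos"],1e3*M.T@(np.array([.4826,-.3012,.074])-o["tool_pos"]))
im=ctrl.get_image("wrist"); cv2.imwrite("pics/w6.png",im[:,:,::-1])
```

```text
[ 0.48164936 -0.30024459  0.13904529] [ 1.34827503 65.03744471  1.00931853]
```

View pics/w6.png

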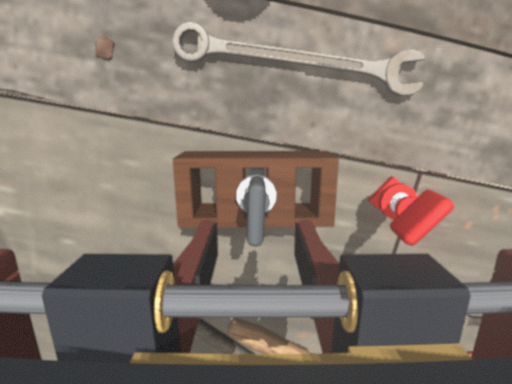

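arm_command(delta_pos=[[1,30,1],[1,55,1],[1,65,1],[1,65,1],[1,65,1]], delta_rot=[[0,0,0],[0,0,0],[0,0,0],[0,0,0],[0,0,0]])

```text
time: 7.5
tool_pos: [0.484, -0.3039, 0.078]
ee_rot: [-0.543, 0.453, -0.454, 0.543]
force: [0.6, -0.7, 0.2]
opening: 0.0436
```

arm_command(delta_pos=[[0,0,0],[0,0,0],[0,0,0],[0,0,0],[0,0,0],[0,0,0]], delta_rot=[[0,0,0],[0,0,0],[0,0,0],[0,0,0],[0,0,0],[0,0,0]], jaw=1, newtons=45)

```text
time: 8.1
tool_pos: [0.4834, -0.3032, 0.0768]
ee_rot: [-0.543, 0.453, -0.453, 0.543]
force: [-0.7, 3.4, 4.1]
opening: 0.0116
```

Run:
```python
from h import *
o=ctrl.get_obs();print(o["tool_pos"],o["force"],o["opening"])
im=ctrl.get_image("wrist"); cv2.imwrite("pics/w7.png",im[:,:,::-1])
im=ctrl.get_image("side"); cv2.imwrite("pics/s7.png",cv2.resize(im[215:335,230:360,::-1],None,fx=5,fy=5,interpolation=cv2.INTER_CUBIC))
```

```text
[ 0.48336026 -0.30318158  0.07684527] [-0.72553968  3.43960417  4.08319221] 0.011634421891725956
```

View pics/s7.png

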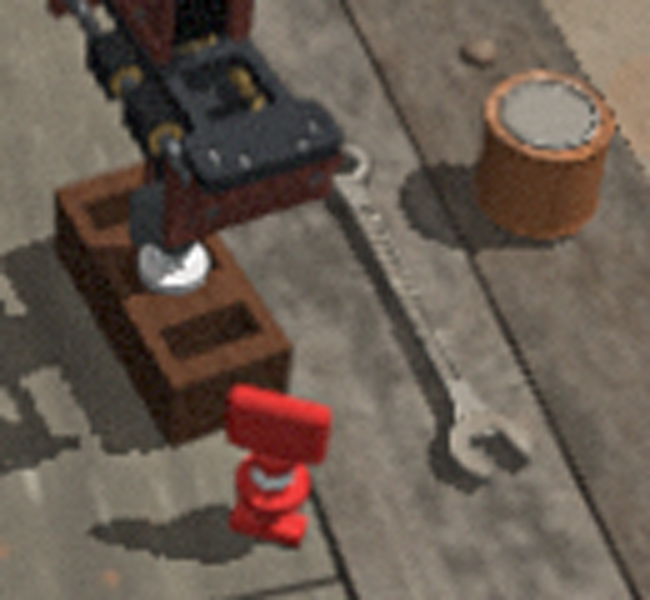

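arm_command(delta_pos=[[0,-15,0],[0,-40,0],[0,-70,0],[0,-95,0],[0,-95,0],[0,-95,0]], delta_rot=[[0,0,0],[0,0,0],[0,0,0],[0,0,0],[0,0,0],[0,0,0]])

```text
time: 8.8
tool_pos: [0.4835, -0.3036, 0.172]
ee_rot: [0.543, -0.453, 0.454, -0.543]
force: [-0.0, 0.8, -3.3]
opening: 0.0118
```

Run:
```python
from h import *
from scipy.spatial.transform import Rotation as R
o=ctrl.get_obs();M=R.from_quat(o["ee_rot"]).as_matrix();p=o["tool_pos"];print(p,o["force"],o["opening"],o["qpos"].round(2))
im=ctrl.get_image("side"); cv2.imwrite("pics/s8.png",cv2.resize(im[185:305,220:350,::-1],None,fx=5,fy=5,interpolation=cv2.INTER_CUBIC))
c=ctrl.get_calibration("side")
print("proj tcp and 62.8 below in crop", (w2p(c,[p,p-[0,0,.0628]])-[220,185])*5)
t=np.array([.5660,.1506,p[2]]);print("delta",1e3*M.T@(t-p),np.degrees(np.arctan2(M[1,0],M[0,0])))
```

```text
[ 0.4834788  -0.30360185  0.17204201] [-0.03035181  0.81873859 -3.32758096] 0.01177871241320026 [-0.58  0.41  1.79 -0.    0.94  0.81]
proj tcp and 62.8 below in crop [[231.76703108 223.06169975]
 [227.39520701 323.35725239]]
delta [-4.32124816e+02 -3.02719936e-01  1.62410341e+02] -79.69915405694888
```

View pics/s8.png

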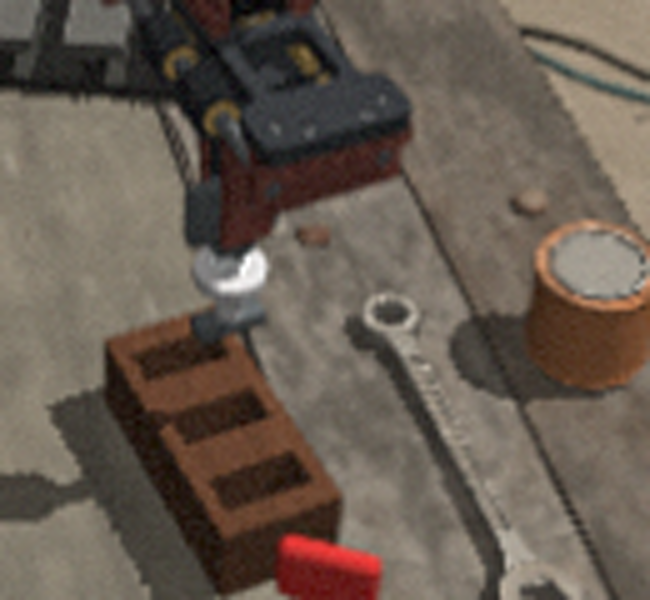

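arm_command(delta_pos=[[-30,0,11],[-70,0,26],[-112,0,42],[-155,0,58],[-198,0,74],[-241,0,90],[-284,0,106],[-327,0,122],[-370,0,139],[-405,0,152],[-432,0,162],[-432,0,162],[-432,0,162],[-432,0,162],[-432,0,162]], delta_rot=[[0,-0.1,0],[0,-0.2,0],[0,-0.3,0],[0,-0.42,0],[0,-0.54,0],[0,-0.66,0],[0,-0.78,0],[0,-0.9,0],[0,-1.0,0],[0,-1.054,0],[0,-1.054,0],[0,-1.054,0],[0,-1.054,0],[0,-1.054,0],[0,-1.054,0]])

```text
time: 10.35
tool_pos: [0.5652, 0.1493, 0.1712]
ee_rot: [0.697, -0.119, 0.119, -0.697]
force: [-0.4, -1.0, -2.2]
opening: 0.0118
```

```bash
cat > st.py <<'E'
from h import *
from scipy.spatial.transform import Rotation as R
o=ctrl.get_obs();M=R.from_quat(o["ee_rot"]).as_matrix();p=o["tool_pos"];print(p,o["force"],o["ft_torque"],o["opening"],o["qpos"].round(2),o["time"])
t=np.array([.5660,.1506,p[2]]);print("delta to bar centre, tool axes",1e3*M.T@(t-p),"boltyaw",np.degrees(np.arctan2(M[1,0],M[0,0]))+90)
E
python3 - <<'E'
from st import *
im=ctrl.get_image("side"); cv2.imwrite("pics/s9.png",cv2.resize(im[100:220,200:310,::-1],None,fx=5,fy=5,interpolation=cv2.INTER_CUBIC))
im=ctrl.get_image("scene"); cv2.imwrite("pics/sc9.png",cv2.resize(im[110:220,190:310,::-1],None,fx=5,fy=5,interpolation=cv2.INTER_CUBIC))
im=ctrl.get_image("wrist"); cv2.imwrite("pics/w9.png",im[:,:,::-1])
E
```

```text
[0.56516533 0.14934151 0.17115631] [-0.40397242 -0.9806917  -2.1568434 ] [0.01070898 0.01625523 0.00042068] 0.011776003162516249 [ 0.24  0.43  1.76 -0.    0.96  0.58] 10.35
delta to bar centre, tool axes [ 3.69406494e-01 -1.46089224e-03  1.46424642e+00] boltyaw 70.60589749221111
```

View pics/s9.png

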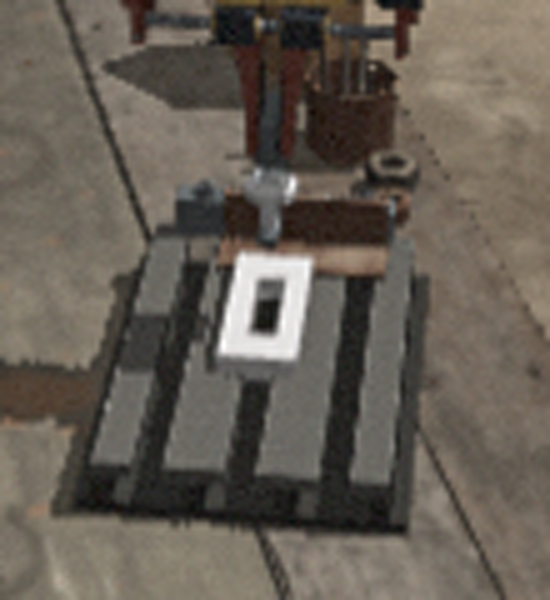

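View pics/sc9.png

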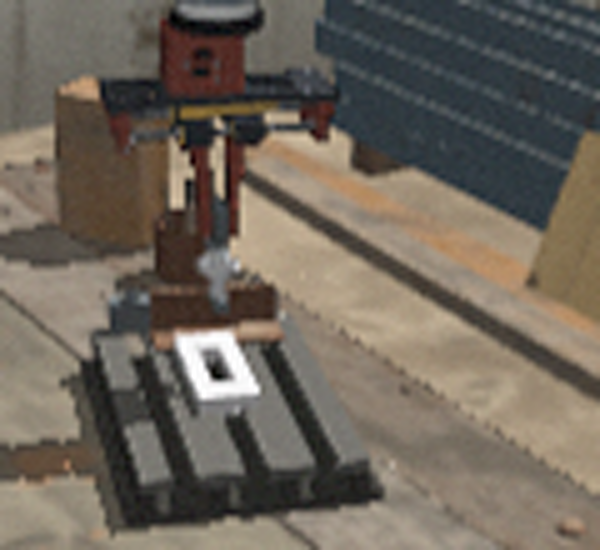

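View pics/w9.png

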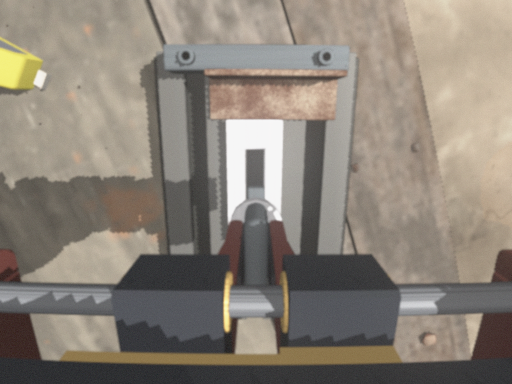

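arm_command(delta_pos=[[0.4,20,0],[0.4,40,0],[0.4,48,0],[0.4,54,0],[0.4,60,0],[0.4,60,0]], delta_rot=[[0,0,0],[0,0,0],[0,0,0],[0,0,0],[0,0,0],[0,0,0]])

```text
time: 11.1
tool_pos: [0.5659, 0.1504, 0.1114]
ee_rot: [0.697, -0.119, 0.118, -0.697]
force: [0.5, 0.1, -2.4]
opening: 0.0115
```

Run:
```python
from st import *
im=ctrl.get_image("side"); cv2.imwrite("pics/s10.png",cv2.resize(im[100:220,200:310,::-1],None,fx=5,fy=5,interpolation=cv2.INTER_CUBIC))
```

```text
[0.56590202 0.15035427 0.11141446] [ 0.46930213  0.12153598 -2.4065039 ] [ 0.0287672   0.01454278 -0.00133047] 0.011489937117172227 [0.24 0.51 1.79 0.   0.84 0.58] 11.1
delta to bar centre, tool axes [ 1.11873761e-02 -6.11569219e-05  2.64307702e-01] boltyaw 70.68441520012536
```

View pics/s10.png

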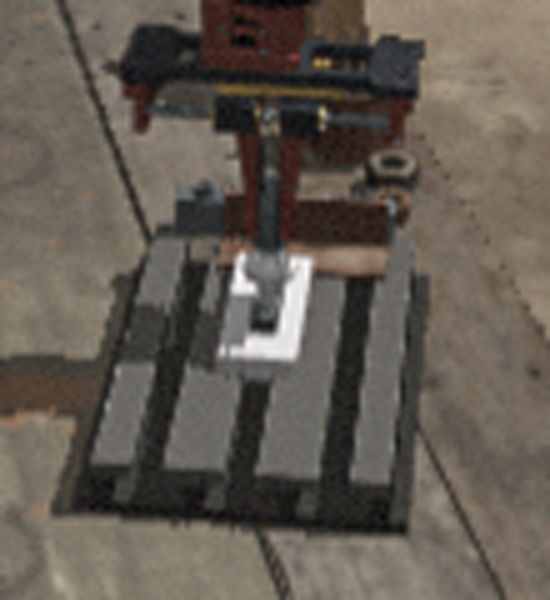

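arm_command(delta_pos=[[0,6,0],[0,12,0],[0,18,0],[0,22,0],[0,22,0]], delta_rot=[[0,0,0],[0,0,0],[0,0,0],[0,0,0],[0,0,0]])

```text
time: 11.65
tool_pos: [0.5655, 0.1503, 0.0889]
ee_rot: [0.697, -0.119, 0.118, -0.697]
force: [-0.6, 0.5, -2.5]
opening: 0.0118
```

arm_command(delta_pos=[[0,2,0],[0,4,0],[0,6,0],[0,6,0]], delta_rot=[[0,0,0],[0,0,0],[0,0,0],[0,0,0]])

```text
time: 12.05
tool_pos: [0.5662, 0.1505, 0.084]
ee_rot: [-0.697, 0.118, -0.119, 0.697]
force: [0.1, -0.4, 3.9]
opening: 0.0118
```

arm_command(delta_pos=[[0,2,0],[0,4,0],[0,6,0],[0,7.5,0],[0,7.5,0],[0,7.5,0]], delta_rot=[[0,0,0],[0,0,0],[0,0,0],[0,0,0],[0,0,0],[0,0,0]])

```text
time: 12.65
tool_pos: [0.5663, 0.1506, 0.0769]
ee_rot: [-0.697, 0.118, -0.119, 0.697]
force: [-2.1, -1.0, 10.2]
opening: 0.0116
```

Run:
```python
from st import *
im=ctrl.get_image("side"); cv2.imwrite("pics/s11.png",cv2.resize(im[100:220,200:310,::-1],None,fx=5,fy=5,interpolation=cv2.INTER_CUBIC))
```

```text
[0.56627764 0.15055489 0.07692846] [-2.12643589 -1.02298245 10.20434868] [-0.10849421  0.59256386 -0.0141413 ] 0.01157142855469904 [0.24 0.57 1.8  0.   0.77 0.58] 12.65
delta to bar centre, tool axes [-2.76940940e-01 -1.88484749e-04 -4.92409993e-02] boltyaw 70.69041186476443
```

View pics/s11.png

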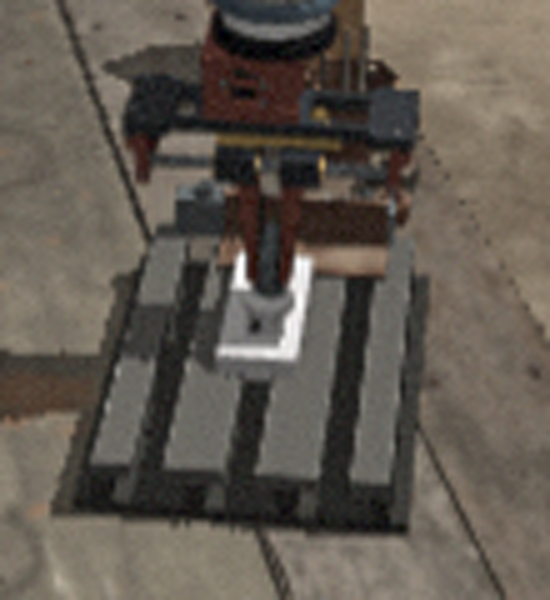

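arm_command(delta_pos=[[0,0,0],[0,0,0],[0,0,0],[0,0,0],[0,0,0],[0,0,0],[0,0,0],[0,0,0],[0,0,0],[0,0,0],[0,0,0],[0,0,0],[0,0,0],[0,0,0],[0,0,0],[0,0,0]], delta_rot=[[0,-0.11,0],[0,-0.23,0],[0,-0.35,0],[0,-0.47,0],[0,-0.59,0],[0,-0.71,0],[0,-0.83,0],[0,-0.95,0],[0,-1.07,0],[0,-1.19,0],[0,-1.31,0],[0,-1.43,0],[0,-1.52,0],[0,-1.571,0],[0,-1.571,0],[0,-1.571,0]])

```text
time: 14.3
tool_pos: [0.5659, 0.1502, 0.0768]
ee_rot: [0.577, 0.409, -0.409, -0.577]
force: [-4.3, -2.0, 8.9]
opening: 0.0116
```

Run:
```python
from st import *
im=ctrl.get_image("side"); cv2.imwrite("pics/s12.png",cv2.resize(im[100:220,200:310,::-1],None,fx=5,fy=5,interpolation=cv2.INTER_CUBIC))
```

```text
[0.56585195 0.15020759 0.0768139 ] [-4.27903564 -1.95607065  8.89981201] [-0.35088446  0.55096425  0.031239  ] 0.011603633874639826 [ 0.24  0.57  1.8  -0.    0.77 -0.99] 14.3
delta to bar centre, tool axes [ 4.19290728e-01 -1.43285472e-04 -1.01233510e-02] boltyaw 160.71277334466527
```

View pics/s12.png

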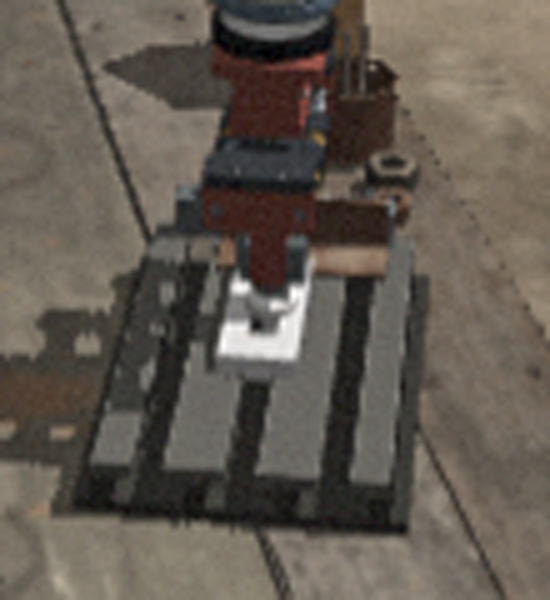

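arm_command(delta_pos=[[0,-1,0],[0,-2,0],[0,-3,0],[0,-4,0],[0,-4,0],[0,-4,0]], delta_rot=[[0,0,0],[0,0,0],[0,0,0],[0,0,0],[0,0,0],[0,0,0]])

```text
time: 14.95
tool_pos: [0.5659, 0.1502, 0.0806]
ee_rot: [0.577, 0.409, -0.409, -0.577]
force: [-1.5, -1.7, 6.7]
opening: 0.0117
```

arm_command(delta_pos=[[0,0,0],[0,0,0],[0,0,0],[0,0,0],[0,0,0],[0,0,0]], delta_rot=[[0,0,0],[0,0,0],[0,0,0],[0,0,0],[0,0,0],[0,0,0]], jaw=0.55)

```text
time: 15.55
tool_pos: [0.566, 0.1505, 0.0801]
ee_rot: [-0.577, -0.409, 0.409, 0.577]
force: [0.0, 0.6, 0.1]
opening: 0.0397
```

Run:
```python
from st import *
```

```text
[0.56595731 0.15049687 0.0801159 ] [0.02009216 0.62771533 0.11408534] [ 0.05598041 -0.00939962  0.00735186] 0.03973795931690984 [ 0.24  0.56  1.8   0.    0.78 -0.99] 15.55
delta to bar centre, tool axes [ 1.11438201e-01 -8.35508323e-07 -6.21744701e-03] boltyaw 160.70738555536786
```

Released with no residual force. Next I'll lift straight up, then turn back and move behind so I can look.

arm_command(delta_pos=[[0,-10,0],[0,-30,0],[0,-60,0],[0,-100,0],[0,-120,0],[0,-120,0]], delta_rot=[[0,0,0],[0,0,0],[0,0,0],[0,0,0],[0,0,0],[0,0,0]])

```text
time: 16.15
tool_pos: [0.5681, 0.151, 0.2042]
ee_rot: [0.578, 0.411, -0.407, -0.576]
force: [0.7, -0.4, -0.2]
opening: 0.0396
```

arm_command(delta_pos=[[-6,0,0],[-12,0,0],[-18,0,0],[-24,0,0],[-30,0,0],[-36,0,0],[-42,0,0],[-48,0,0],[-54,0,0],[-60,0,0],[-66,0,0],[-70,0,0],[-70,0,0],[-70,0,0],[-70,0,0],[-70,0,0],[-70,0,0]], delta_rot=[[0,0.11,0],[0,0.23,0],[0,0.35,0],[0,0.47,0],[0,0.59,0],[0,0.71,0],[0,0.83,0],[0,0.95,0],[0,1.07,0],[0,1.19,0],[0,1.31,0],[0,1.43,0],[0,1.52,0],[0,1.571,0],[0,1.571,0],[0,1.571,0],[0,1.571,0]])

```text
time: 17.85
tool_pos: [0.5426, 0.0844, 0.1997]
ee_rot: [0.697, -0.118, 0.118, -0.697]
force: [0.2, -0.4, -1.0]
opening: 0.0394
```

Run:
```python
from st import *
c=ctrl.get_calibration("wrist");np.save("cw13.npy",c,allow_pickle=True)
im=ctrl.get_image("wrist"); cv2.imwrite("pics/w13.png",cv2.resize(im[:,:,::-1],(768,576),interpolation=cv2.INTER_CUBIC))
im=ctrl.get_image("side"); cv2.imwrite("pics/s13.png",cv2.resize(im[130:220,200:310,::-1],None,fx=7,fy=6.5,interpolation=cv2.INTER_CUBIC))
im=ctrl.get_image("scene"); cv2.imwrite("pics/sc13.png",im[:,:,::-1])
```

```text
[0.54255579 0.08438542 0.19974891] [ 0.22070308 -0.37054674 -1.04746147] [ 0.04080038 -0.01359107 -0.04204799] 0.03935951032562123 [0.13 0.34 1.82 0.   0.98 0.47] 17.85
delta to bar centre, tool axes [ 3.09674797e-01 -2.37944381e-02  7.02417640e+01] boltyaw 70.7553645208857
```

View pics/w13.png

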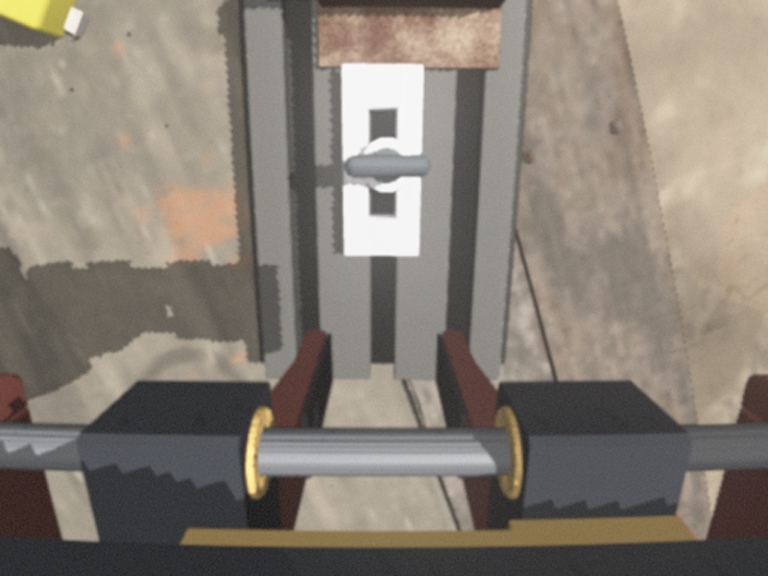

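View pics/s13.png

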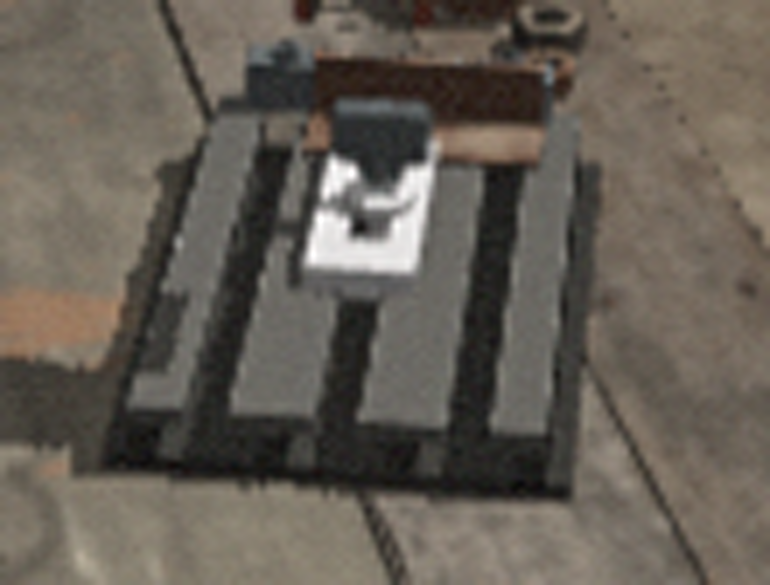

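View pics/sc13.png

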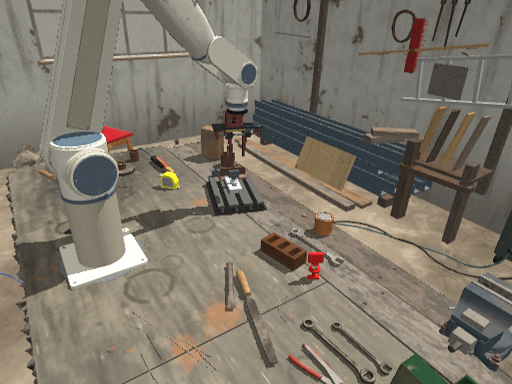

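The wing lies squarely across, (347,167)–(428,163) in the wrist view. The bar still touches the offcut. Last I'll check the bolt's height numerically.

Run:
```python
from h import *
c=np.load("cw13.npy",allow_pickle=True).item()
f=lambda a:(np.array(a,float)+.5)/1.5-.5
for z in(.106,.111,.115):
  Q=p2w(c,f([(345,168),(430,163)]),z);print(z,Q.mean(0),np.linalg.norm(Q[1]-Q[0]),np.degrees(np.arctan2(*(Q[1]-Q[0])[[1,0]])))
B=p2w(c,f([(342,63),(424,64),(419,256),(344,255)]),.054);print("bar",B.mean(0))
cs=ctrl.get_calibration("side");b=np.array([.566,.1506])
for z in(.106,.111,.115):
  for s in(-1,1):print(z,(w2p(cs,[*(b+s*.023*np.array([.944,-.33])),z])-[200,130])*[7,6.5])
o=ctrl.get_obs();print(o["time"],o["force"],o["joint_vel"].round(4))
```

```text
0.106 [0.56805944 0.14870176 0.106     ] 0.045860187165825204 -15.92746241012449
0.111 [0.56803782 0.14875687 0.111     ] 0.04496564450916836 -15.92746241012444
0.115 [0.56802052 0.14880096 0.115     ] 0.04425001038384287 -15.92746241012444
bar [0.56544867 0.15028898 0.054     ]
0.106 [[323.58422611 105.78960676]]
0.106 [[424.7993092  111.68679813]]
0.111 [[323.63696472  97.00299781]]
0.111 [[425.06142576 102.89257347]]
0.115 [[323.67947788  89.94820448]]
0.115 [[425.27183229  95.83157413]]
18.0 [-0.44118038  0.60307437 -0.19076993] [ 0.0003 -0.0011 -0.0017 -0.0005  0.0006  0.0031]
```

Run:
```python
from station import ctrl
print(ctrl.hand_in())
```

```text
the job is handed in; nothing more can be done
None
```

The offcut is nipped and the clamp bolt is locked in the bar. I handed the job in at about 18 s of the 64 s. The hand-in gives no verdict, so these are my own checks.

- **Stop bar and offcut:** I pushed the bar about 50 mm until it stopped moving, at about 27 N. In the last pictures the offcut sits square against the fence, with the bar touching its flat leg. The pushing finger stopped where the bar should be at about x = +20 mm on the plate.
- **Clamp bolt:** I took the dark bolt from the rack's middle slot and lowered it through both slots without jamming. I then pressed it to about 14 mm above the plate's base, turned it 90 degrees and let it rise 4 mm before releasing. The forces fitted the spring.
- **Final checks:** The wing lies about 3 to 4 degrees off square. Its top edge in the side view fits the locked height of 19 mm, but only to a few mm, so that check is coarse. The wing's top also measured about 2 mm to one side of the slot line, within reading error and the tolerance. The gripper was clear of everything at hand-in.
- **Bystanders:** The tin, spanner and tape look unmoved in the pictures; I did not measure them. I never touched the red lookalike.

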